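# Mount the collared shaft in the gear on the sloping stand

### The arm

A 6-joint arm with a two-finger parallel gripper is mounted at the origin on the work surface. World frame = base frame: x ahead of the robot, y to its left, z up, the work surface at z = 0. Lengths are in m, angles in rad, forces in N, time in s.
With the tool pointing down it reaches from about 0.3 to 0.85 m from the base axis. Payload 5.4 kg.
Tool frame: the origin (TCP) lies between the finger pads; the fingertips stand 22 mm ahead of it and the grasp point (between the pads) lies 3 mm ahead of it (bot.tip_extent is the distance from the TCP to the fingertips, in m); z points along the fingers, y is the line along which they close (so a half turn about z gives the same grasp; the last joint's range is limited). The gripper opens to 85 mm and grips with 20 to 120 N. Pads are 22 mm wide; open, the fingers measure 114 mm over their backs; the gripper's body (76 mm by 85 mm) begins 54 mm behind the grasp point. The pads swing forward as they close: fully open they stand 13 mm farther back than shut.
Start: joints at [-1.498, 0.158, 1.597, -0, 1.386, -0.21], TCP at [0.16, -0.552, 0.253] pointing down, gripper open.
Joint ranges: [-2.91, 2.91], [-0.94, 2.29], [0.18, 2.7], [-1.29, 4.43], [0.17, 2.64], [-3, 3]. Speed limits (rad/s): [2.57, 2.57, 3.14, 3.14, 3.14, 3.14].

### API

Orientations are given as a rotation vector (axis times angle).
In Python, from rig import get_state, grab_frame, bot, silhouettes, landmark_of gives the robot as it stands. The module is installed in compiled form; this text tells all that it offers.
- The arm moves only by the shell command python3 -m creep 'ROWS'. ROWS is text: rows parted by semicolons, each of 7 numbers parted by spaces: the shift along the tool's x, y, z in mm, then the turn, a rotation vector about the tool's x, y, z in degrees, then the finger opening in mm, from 0 to 85.4. A call has 1 to 20 rows; each row shifts and turns the commanded pose from where the row before left it, along the tool's axes as they then stand; what a row does not reach is not made up. A row lasts 1/10 s, in which the tool goes at most 50 mm and 8.59 degrees, less where a joint would pass 70% of its speed; a pose out of reach is approached as far as the arm can. A call with a gripper value outside its range is refused whole. The fingers move at their own pace and stop on an object; the grip force is fixed at half the most. Time passes only in rows, so rows that do not move let the fingers close. It gives the time, the measured TCP pose, the force, the opening and the grip force at its end, in the units of the state.
- get_state(): the state, without advancing time (a new reading comes with each control period).
- grab_frame(name): name is "scene" or "top"; returns a dict with "image" (400x640x3 uint8, red, green, blue), "intrinsics" (3x3 intrinsics, pixels), "world_to_cam" (4x4, takes a point from world to camera coordinates). Camera axes: x right, y down, z forward; pixel columns grow to the right and rows downward; lengths in m; the calibration is good to about 2 mm. A picture is of the moment at which its call begins. There is no depth.
- bot.job_done(): hands the job in; it is judged then, once.
Trained networks look in the newest picture that a camera, given by its name, has taken for a name from the list of things; names that differ only in an ending like _2 or _b are one class to them, and where a whole thing is asked for, a point or a joint stands for the part that bears it (a point fixed in the world has none). Each returns a list of dicts, best first, with "p" (0 to 1); they miss things now and then, are a little off and sometimes report something else, mostly with a low value. They report only what shows in the picture. A call takes as long as a camera call. They do not tell look-alikes from the thing itself.
- silhouettes(camera, target): "mask" (400x640 bool, what is visible of it) and "extent" ([left, top, right, bottom] in pixels, round what is visible of it).
- landmark_of(camera, target): "xy" ([column, row] in pixels: a listed point, or the origin of a listed thing).
The state is a dict: "clock": time; "qpos": joint angles; "qd": joint speeds; "joint_torque": joint torques, N m; "tcp_pos": TCP position; "tool_rot": TCP orientation; "force": force on the tool from outside, world axes, zero at the start; "ft_torque": the same for the moment, N m; "opening": opening from 0.0 (shut) to 1.0 (fully open); "grasp_force": force on a finger pad.
Only numpy, scipy, OpenCV 4.12 (cv2) and the standard library are available. Lean on these libraries where they do the work, as an engineer would, in place of code of your own. Each camera call takes 0.05 s, during which the arm holds its last target. There are 200 camera calls.

### The job

Take the collared shaft out of the wooden rack and push its long end through the bore of the gear on the sloping stand, until the collar sits flat on the gear. Then swing the stand's keeper arm all the way round over the collar to lock the shaft in. Leave the other two shafts, the loose bevel gear and the tin as they are.

Things in the scene. Friction and masses are not known exactly. Their poses are not given: they have to be found in the camera images.
- shaft: Bare steel shaft, the only one with a collar, upright in any one of the rack's sockets. 150 mm long: journal 20 mm in diameter from 0 to 80 mm (lowest 3 mm tapered), collar 48 mm in diameter from 80 to 90 mm, grip stem 22 mm in diameter from 90 to 150 mm. About 0.45 kg. Origin: centre of the journal's end face (the tip, at the bottom); z runs along the shaft to the stem.
- shaft_seat (a point): Centre of the underside of the shaft's collar, 80 mm from the tip along the shaft's z.
- rack: Fixed wooden block, 75 x 270 x 60 mm high, with three square sockets in its top, 23 mm wide, 45 mm deep (floor 15 mm above the table), 85 mm apart in a row along its y (at -85, 0 and 85 mm). Origin: centre of the underside. One shaft stands in each socket.
- stepped_shaft: Bystander in the rack: steel shaft without collar, 120 mm long, 20 mm in diameter up to 60 mm, then 30 mm. Origin: centre of its lower end, z up.
- plain_shaft: Bystander in the rack: plain steel shaft without collar, 130 mm long, 20 mm in diameter. Origin: centre of its lower end, z up.
- stand: Fixed grey steel stand, base 220 x 230 x 12 mm. Its face plate, 200 x 200 x 10 mm, is hinged at its front edge 50 mm above the table, 90 mm before the origin (-x), and slopes up to +x. Two upright cheeks (50 x 10 mm, top 152 mm above the table) flank the plate at y = +-107 mm, x = 75 mm. Origin: centre of the base's underside.
- face (a joint): Slope of the face plate from horizontal (rad), between 0.37 and 0.54, rising away from the stand's front. Its hinge is clamped stiff: it need not be moved.
- bore (a point): Centre of the bore's mouth on the upper face of the gear. z points out of the bore, square to the face plate; x up the slope, y to the left along the face. The steel gear is bolted on the plate, 30 mm thick, 114 mm over its teeth. The bore is a through hole 24 mm in diameter; the plate behind has a wider hole, so the shaft passes right through.
- keeper (a joint): Swing angle (rad) of the keeper about its pivot (axis along the bore's z): 0 = closed, against its stop, the arm lying over the collar's upslope edge; grows to 1.4 as the arm swings up the slope, away from the bore. Stays where it is left (friction, about 1.5 N at the peg).
- keeper_pivot (a point): Pivot of the keeper arm, at the arm's top: 22 mm upslope (x), 62 mm left (y) and 20 mm above (z) the bore point. The dark steel arm is 12 mm wide, 6 mm thick, its underside 14 mm above the gear's face (4 mm over the seated collar); closed, it points along the bore's -y.
- keeper_peg (a point): Centre of the top of the upright round peg near the arm's free end, 100 mm from the pivot; the peg is 14 mm in diameter and stands 36 mm up from the arm, square to the face plate. Push or pinch it to swing the keeper.
- bevel_gear: Bystander: loose dark bevel gear lying on the bench, 100 mm in diameter, 45 mm high. Origin: centre of the underside.
- tin: Bystander: closed plain metal tin, 66 mm in diameter, 110 mm high. Origin: centre of the underside.
Mind the look-alikes: they are no part of the job. What is shaped like the shaft but purple or red is not meant.

How it is judged:
By the outcome, as a careful person would: the job done as asked, in the order asked, and still so for the second after the job is handed in, with the robot touching nothing.
It also fails if it takes over 58 s, if anything falls off the work surface, if the arm or the gripper's body presses on something with over 40 N, if the wrist force passes 120 N, or if a joint passes its speed limit or range.

## Working session

There is one attempt and no reset: what is moved stays moved. The work goes in short steps, Python scripts to look and compute and a shell command to move; the robot and the scene stay as the last step left them, time stands still between calls to the robot, and variables do not carry over. Pictures are saved under pics/ and viewed, at most 12 in all, crops included, and the job is handed in when it is done.

```bash
mkdir -p pics; cat > h.py <<'E'
import numpy as np, cv2
from scipy.spatial.transform import Rotation as R
from rig import get_state, grab_frame, bot, silhouettes, landmark_of
E
python3 - <<'E'
from h import *
for c in ("scene","top"):
    f=grab_frame(c); cv2.imwrite(f"pics/{c}0.png",f["image"][:,:,::-1])
    print(c,f["intrinsics"].tolist(),np.round(f["world_to_cam"],4).tolist())
    for t in ["shaft","shaft_seat","rack","stepped_shaft","plain_shaft","stand","bore","keeper_pivot","keeper_peg","bevel_gear","tin"]:
        print(t,[(np.round(d["xy"]).tolist(),round(d["p"],2)) for d in landmark_of(c,t)][:4])
s=get_state();print(s["tcp_pos"],s["tool_rot"],s["clock"],bot.tip_extent)
E
```

```text
scene [[378.20510404801445, 0.0, 321.32245017178303], [0.0, 378.20510404801445, 204.80005806941708], [0.0, 0.0, 1.0]] [[0.3435, 0.939, 0.0175, -0.1809], [0.5568, -0.1886, -0.809, -0.2624], [-0.7563, 0.2876, -0.5876, 1.3688], [0.0, 0.0, 0.0, 1.0]]
shaft [([263.0, 231.0], 0.95), ([286.0, 257.0], 0.77), ([231.0, 213.0], 0.72)]
shaft_seat [([265.0, 204.0], 0.97), ([228.0, 185.0], 0.57)]
rack [([228.0, 238.0], 0.95)]
stepped_shaft [([229.0, 235.0], 0.96)]
plain_shaft []
stand [([400.0, 222.0], 0.68), ([425.0, 156.0], 0.22)]
bore [([402.0, 176.0], 0.56)]
keeper_pivot [([427.0, 168.0], 0.54)]
keeper_peg [([424.0, 154.0], 0.73), ([249.0, 303.0], 0.53), ([343.0, 295.0], 0.21)]
bevel_gear [([346.0, 300.0], 0.66)]
tin [([250.0, 303.0], 0.86)]
top [[495.02795951871616, 0.0, 320.7825336216882], [0.0, 495.02795951871616, 198.9569166701096], [0.0, 0.0, 1.0]] [[-0.0273, -0.9996, 0.0037, -0.006], [-0.9849, 0.0263, -0.1709, 0.6274], [0.1708, -0.0083, -0.9853, 1.15], [0.0, 0.0, 0.0, 1.0]]
shaft [([374.0, 234.0], 0.82), ([400.0, 278.0], 0.56), ([360.0, 196.0], 0.52)]
shaft_seat [([382.0, 230.0], 0.84), ([360.0, 186.0], 0.84), ([408.0, 277.0], 0.78)]
rack [([407.0, 235.0], 0.89), ([375.0, 231.0], 0.2)]
stepped_shaft [([408.0, 234.0], 0.73)]
plain_shaft [([443.0, 236.0], 0.41)]
stand [([240.0, 211.0], 0.65), ([235.0, 208.0], 0.27)]
bore [([231.0, 210.0], 0.57)]
keeper_pivot [([204.0, 208.0], 0.61)]
keeper_peg [([376.0, 231.0], 0.56), ([222.0, 174.0], 0.53)]
bevel_gear [([328.0, 145.0], 0.78)]
tin [([396.0, 156.0], 0.85), ([245.0, 211.0], 0.46)]
[ 0.16042252 -0.5521441   0.2532802 ] [-3.11018152e+00 -4.42656064e-01 -3.66912818e-05] 1.2 0.022
```

View pics/scene0.png

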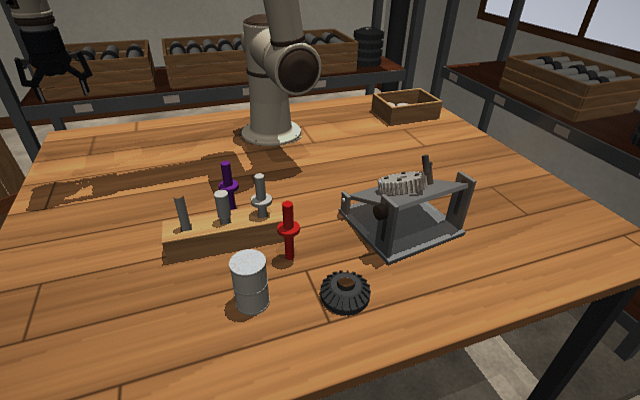

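View pics/top0.png

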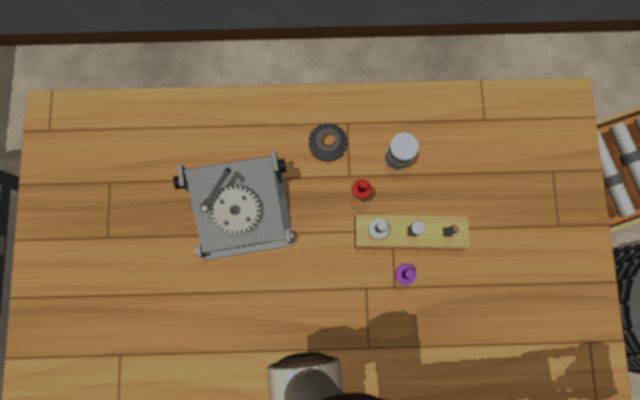

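The top picture shows the collared shaft in the rack's left socket (380,229), the gear at (235,210), the keeper pivot at (205,208) and the peg near (229,173). The look-alikes are red at (362,189) and purple at (405,274). I'll zoom in for accurate points.

```bash
python3 - <<'E'
import cv2,numpy as np
t=cv2.imread("pics/top0.png");s=cv2.imread("pics/scene0.png")
cv2.imwrite("pics/t1.png",cv2.resize(t[145:270,165:300],None,fx=4.7,fy=4.7,interpolation=cv2.INTER_CUBIC))
cv2.imwrite("pics/s1.png",cv2.resize(s[145:265,335:480],None,fx=5,fy=5,interpolation=cv2.INTER_CUBIC))
E
```

```text
(no output)
```

View pics/t1.png

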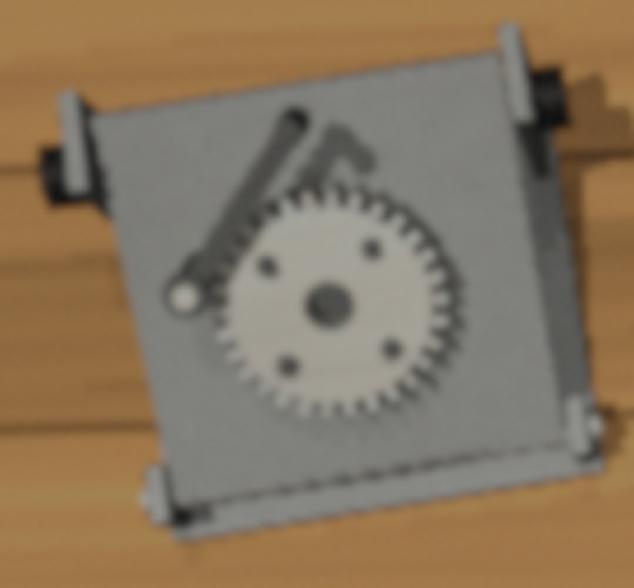

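View pics/s1.png

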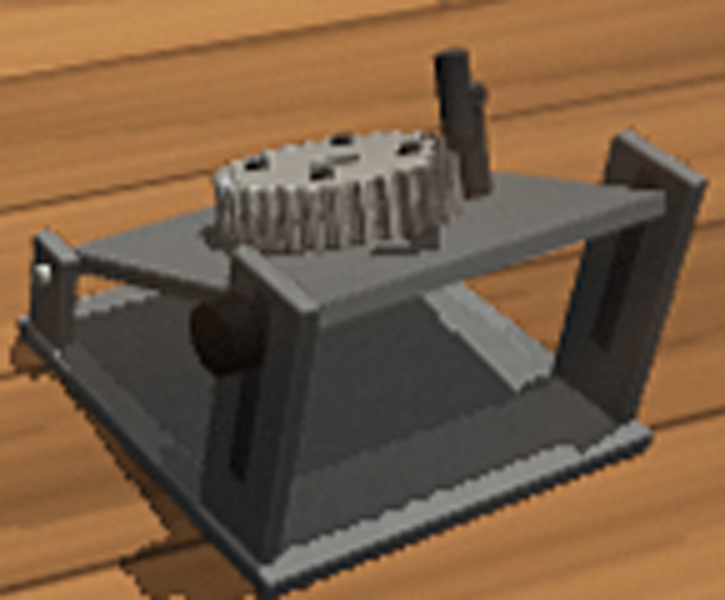

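The peg top is at crop (297,118) in the top view and (452,55) in the scene view. The pivot bolt is at (185,297) and (481,88). Next I fit a stand model to both views.

```bash
cat >> h.py <<'E'
from scipy.optimize import least_squares
CAL={}
def cal(c,f=None):
    if c not in CAL:
        f=f or grab_frame(c); CAL[c]=(f["intrinsics"],f["world_to_cam"])
    return CAL[c]
def proj(c,P):
    K,T=cal(c); q=K@(T[:3,:3]@np.asarray(P)+T[:3,3]); return q[:2]/q[2]
def tri(pt,ps):
    r=least_squares(lambda P:np.r_[proj("top",P)-pt,proj("scene",P)-ps],[.45,0,.1]); return r.x,np.abs(r.fun).max()
E
cat > fit.py <<'E'
from h import *
T=lambda x,y:np.array([x/4.7+165-.4,y/4.7+145-.4]); S=lambda x,y:np.array([x/5+335-.4,y/5+145-.4])
obs=[("bore","top",T(330,306)),("pivot","top",T(185,297)),("peg","top",T(297,116)),
("cl","top",T(75,142)),("cr","top",T(518,74)),("rl","top",T(93,116)),("rr","top",T(497,54)),
("bfl","top",T(177,540)),("bfr","top",T(602,470)),
("bore","scene",S(330,157)),("pivot","scene",S(481,86)),("peg","scene",S(452,52)),
("bnr","scene",S(268,572)),("bnl","scene",S(650,427)),("bfr","scene",S(22,318)),
("rr","scene",S(320,302)),("rl","scene",S(665,193)),("cr","scene",S(278,285)),("cl","scene",S(660,157))]
def model(p):
    sx,sy,yaw,sl,d,h,k=p
    B=R.from_euler("z",yaw).as_matrix(); o=np.array([sx,sy,0])
    Fl=np.array([[np.cos(sl),0,-np.sin(sl)],[0,1,0],[np.sin(sl),0,np.cos(sl)]])
    F=B@Fl; hg=o+B@[-.09,0,.05]; bore=hg+F@[d,0,h]
    m=dict(bore=bore,pivot=bore+F@[.022,.062,.02])
    m["peg"]=m["pivot"]+F@[.1*np.sin(k),-.1*np.cos(k),.036]
    for n,v in dict(cl=[.075,.107,.152],cr=[.075,-.107,.152],bfl=[-.11,.115,.012],bfr=[-.11,-.115,.012],bnr=[.11,-.115,.012],bnl=[.11,.115,.012]).items(): m[n]=o+B@v
    m["rl"]=hg+F@[.2,.1,h-.03]; m["rr"]=hg+F@[.2,-.1,h-.03]
    return m,F
def res(p):
    m,_=model(p); return np.concatenate([proj(c,m[n])-u for n,c,u in obs])
if __name__=="__main__":
    cal("top");cal("scene")
    r=least_squares(res,[.5,.15,.15,.45,.1,.04,1.2],loss="soft_l1")
    print(np.round(r.x,4)); m,F=model(r.x)
    for (n,c,u),e in zip(obs,res(r.x).reshape(-1,2)): print(n,c,np.round(e,1),end="; ")
    print(); print({k:np.round(v,4).tolist() for k,v in m.items()}); np.savez("stand.npz",F=F,p=r.x,**m)
    im={}
    for c in ("top","scene"):
        im[c]=grab_frame(c)["image"]
        for d in silhouettes(c,"shaft")[:3]+silhouettes(c,"rack")[:1]:
            print(c,round(d["p"],2),np.round(d["extent"]))
    a=cv2.resize(im["top"][170:295,340:480],None,fx=4,fy=4,interpolation=2); b=cv2.resize(im["scene"][155:275,155:310],None,fx=4,fy=4,interpolation=2)
    cv2.imwrite("pics/r_t.png",a[:,:,::-1]); cv2.imwrite("pics/r_s.png",b[:,:,::-1])
E
python3 fit.py
```

```text
[0.614  0.1763 0.1381 0.3813 0.096  0.0492 0.8165]
bore top [-0.3 -0.4]; pivot top [-0.1 -1.5]; peg top [-1.5  2.3]; cl top [-0.5 -0. ]; cr top [-0.6 -0.7]; rl top [-0.7  0.2]; rr top [ 0.4 -0.5]; bfl top [-0.9  0.6]; bfr top [0.9 0.2]; bore scene [ 0.8 -1. ]; pivot scene [-3.3 -0. ]; peg scene [-0.2  0.1]; bnr scene [-0.   2.9]; bnl scene [1.  1.3]; bfr scene [-1.3  0.1]; rr scene [-3.   1.8]; rl scene [-0.  -0.1]; cr scene [-0.7 -1.3]; cl scene [-0.1 -0.2]; 
{'bore': [0.595, 0.1736, 0.1314], 'pivot': [0.5993, 0.2368, 0.1582], 'peg': [0.6625, 0.1765, 0.2187], 'cl': [0.6736, 0.2926, 0.152], 'cr': [0.703, 0.0806, 0.152], 'bfl': [0.4892, 0.275, 0.012], 'bfr': [0.5209, 0.0472, 0.012], 'bnr': [0.7388, 0.0775, 0.012], 'bnl': [0.7071, 0.3053, 0.012], 'rl': [0.6879, 0.2875, 0.1423], 'rr': [0.7154, 0.0894, 0.1423]}
top 0.85 [352. 178. 374. 196.]
top 0.74 [394. 265. 418. 289.]
top 0.72 [368. 218. 386. 240.]
top 0.59 [353. 215. 468. 251.]
scene 0.9 [252. 175. 269. 221.]
scene 0.8 [276. 201. 298. 258.]
scene 0.75 [221. 159. 237. 210.]
scene 0.67 [161. 204. 284. 262.]
```

View pics/r_t.png

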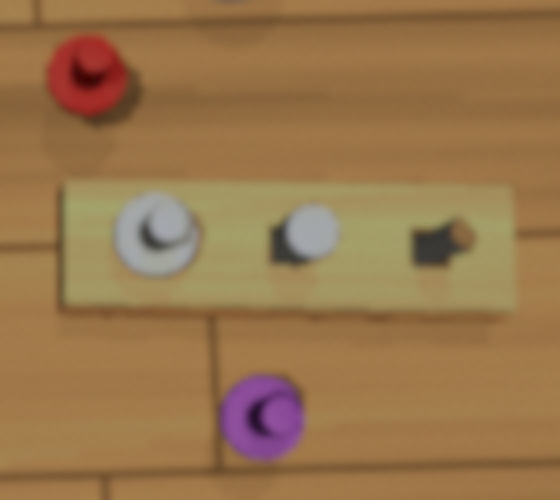

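View pics/r_s.png

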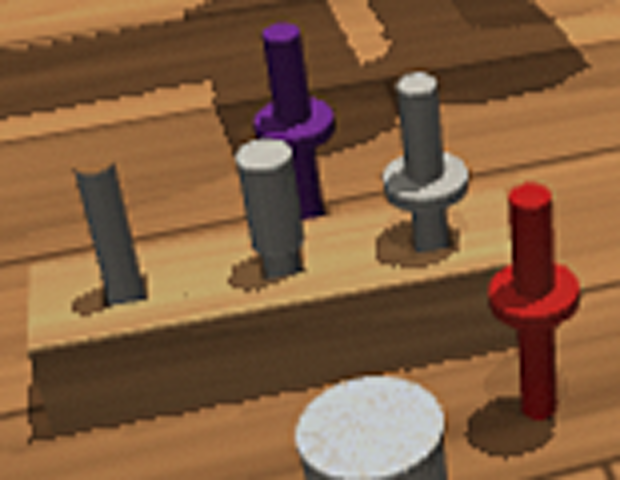

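```bash
python3 - <<'E'
s=open("fit.py").read()
s=s.replace('("pivot","scene",S(481,86))','("pivot","scene",np.array([427.,168]))').replace('("rr","scene",S(320,302)),','').replace('("bnr","scene",S(268,572)),','')
s=s.replace('("peg","top",T(297,116))','("peg","top",T(285,122))')
open("fit.py","w").write(s.split("    im={}")[0])
E
python3 fit.py; python3 - <<'E'
from h import *
t=lambda x,y:np.array([x/4+340-.4,y/4+170-.4]); s=lambda x,y:np.array([x/4+155-.4,y/4+155-.4])
for n,a,b in [("collar top",t(157,235),s(426,180)),("stem top",t(172,218),s(418,83)),("red top",t(95,62),s(531,195)),("purp top",t(282,415),s(283,33)),("step top",t(313,231),s(264,153))]:
    P,e=tri(a,b); print(n,np.round(P,4),round(e,2))
P,e=tri([382,230],[265,204]); print("net seat",P,e)
K,T=cal("top")
def atz(u,z):
    d=T[:3,:3].T@np.linalg.inv(K)@[*u,1]; c=-T[:3,:3].T@T[:3,3]; return c+d*(z-c[2])/d[2]
for u in [(63,183),(513,186),(515,307),(63,306)]: print("rack corner",np.round(atz(t(*u),.06),4))
print(atz(t(157,235),.105),atz(t(172,218),.165))
st=get_state(); print(R.from_rotvec(st["tool_rot"]).as_matrix().round(3))
bot_r=R.from_rotvec(st["tool_rot"])
F=np.load("stand.npz")["F"]; print(F.round(3))
E
```

```text
[0.6142 0.1761 0.1371 0.4069 0.0951 0.0434 0.854 ]
bore top [0.1 0.1]; pivot top [ 0.4 -0.7]; peg top [-0.   1.6]; cl top [-0.4 -0.2]; cr top [-0.4 -0.7]; rl top [-0.5  0.2]; rr top [ 0.5 -0.5]; bfl top [-0.9  0.5]; bfr top [0.9 0.1]; bore scene [0.4 0.4]; pivot scene [-0.1 -5.1]; peg scene [0.5 0.3]; bnl scene [1.  1.4]; bfr scene [-1.3  0.1]; rl scene [-0.1  0.2]; cr scene [-0.8 -1.2]; cl scene [-0.1 -0.1]; 
{'bore': [0.5945, 0.1734, 0.1275], 'pivot': [0.5982, 0.2365, 0.1545], 'peg': [0.6617, 0.1789, 0.2174], 'cl': [0.6739, 0.2924, 0.152], 'cr': [0.7031, 0.0804, 0.152], 'bfl': [0.4895, 0.275, 0.012], 'bfr': [0.521, 0.0472, 0.012], 'bnr': [0.7389, 0.0772, 0.012], 'bnl': [0.7075, 0.3051, 0.012], 'rl': [0.6881, 0.2873, 0.1414], 'rr': [0.7154, 0.0892, 0.1414]}
collar top [ 0.5463 -0.1541  0.1021] 0.29
stem top [ 0.5483 -0.1543  0.1672] 0.47
red top [ 0.6402 -0.118   0.1474] 0.36
purp top [ 0.4407 -0.2117  0.1499] 0.31
step top [ 0.5423 -0.2381  0.1361] 0.03
net seat [ 0.54552505 -0.15430148  0.08957521] 3.9786617361875756
rack corner [ 0.5837 -0.1049  0.06  ]
rack corner [ 0.5746 -0.3758  0.06  ]
rack corner [ 0.502  -0.3713  0.06  ]
rack corner [ 0.5099 -0.102   0.06  ]
[ 0.54585074 -0.1544135   0.105     ] [ 0.54837842 -0.15558079  0.165     ]
[[ 0.96   0.279  0.   ]
 [ 0.279 -0.96  -0.   ]
 [ 0.     0.    -1.   ]]
[[ 0.91  -0.137 -0.392]
 [ 0.126  0.991 -0.054]
 [ 0.396  0.     0.918]]
```

```bash
python3 -m creep '24 -13.7 0 0 0 0 85;24 -13.7 0 0 0 0 85;24 -13.7 0 0 0 0 85;24 -13.7 0 0 0 0 85;24 -13.7 0 0 0 0 85;24 -13.7 0 0 0 0 85;24 -13.7 0 0 0 0 85;24 -13.7 0 0 0 0 85;24 -13.7 0 0 0 0 85;24 -13.7 0 0 0 0 85;24 -13.7 0 0 0 0 85;24 -13.7 0 0 0 0 85;24 -13.7 0 0 0 0 85;24 -13.7 0 0 0 0 85;24 -13.7 0 0 0 0 85;24 -13.7 0 0 0 0 85;24 -13.7 0 0 0 0 85;24 -13.7 0 0 0 0 85;24 -13.7 0 0 0 4.2 85;24 -13.7 0 0 0 4.1 85'
cat >> h.py <<'E'
def delta(P,Rt=None):
    s=get_state(); r=R.from_rotvec(s["tool_rot"]); print("t",s["clock"],"mm",np.round(1000*r.inv().apply(np.asarray(P)-s["tcp_pos"]),1), "F",np.round(s["force"],1))
    if Rt is not None: print("turn deg",np.round(np.degrees((r.inv()*R.from_matrix(Rt)).as_rotvec()),2))
    print(np.round(s["qpos"],2))
E
cat > d.py <<'E'
from h import *
y=np.radians(7.9)
delta([.547,-.1545,.135],np.array([[np.cos(y),np.sin(y),0],[np.sin(y),-np.cos(y),0],[0,0,-1.]]))
E
python3 d.py
```

```text
clock: 3.8
tcp_pos: [0.547, -0.1555, 0.2534]
tool_rot: [3.134, 0.212, 0.0]
force: [0.3, 0.4, 0.6]
opening: 0.999
grasp_force: 0.0
t 3.8 mm [ 1.000e-01 -1.000e+00  1.184e+02] F [0.3 0.4 0.6]
turn deg [ 0.   -0.01 -0.15]
[-0.49  0.14  1.62 -0.    1.38  0.95]
```

```bash
python3 -m creep '0 -1 30 0 0 0 85;0 0 30 0 0 0 85;0 0 30 0 0 0 85;0 0 26 0 0 0 85;0 0 0 0 0 0 85;0 0 0 0 0 0 15;0 0 0 0 0 0 15;0 0 0 0 0 0 15;0 0 0 0 0 0 15;0 0 0 0 0 0 15;0 0 0 0 0 0 15;0 0 0 0 0 0 15;0 0 0 0 0 0 15'; python3 d.py
```

```text
clock: 5.1
tcp_pos: [0.5469, -0.1552, 0.1387]
tool_rot: [-3.134, -0.216, -0.003]
force: [-0.8, 3.0, 5.0]
opening: 0.241
grasp_force: 58.3
t 5.1 mm [ 0.2 -0.7  3.7] F [-0.8  3.   5. ]
turn deg [-0.02 -0.1  -0.  ]
[-0.49  0.26  1.72  0.    1.16  0.94]
```

```bash
python3 -m creep '0 0 -15 0 0 0 15;0 0 -30 0 0 0 15;0 0 -30 0 0 0 15;0 0 -30 0 0 0 15;0 0 -30 0 0 0 15;0 -32 0 0 0 0 15;0 -32 0 0 0 0 15;0 -32 0 0 0 0 15;0 -32 0 0 0 0 15;0 -32 0 0 0 0 15;0 -32 0 0 0 0 15;0 -32 0 0 0 0 15;0 -32 0 0 0 0 15;0 -32 0 0 0 0 15;0 -32 0 0 0 0 15'
cat > e.py <<'E'
from h import *
import sys
s=np.load("stand.npz"); F=s["F"]; b=s["bore"]
delta(b+F[:,2]*float(sys.argv[1])/1000,F@np.diag([1,-1,-1]))
E
python3 e.py 154
```

```text
clock: 6.6
tcp_pos: [0.5011, 0.1624, 0.2719]
tool_rot: [3.134, 0.216, -0.003]
force: [-0.2, -0.5, -6.0]
opening: 0.241
grasp_force: 59.8
t 6.6 mm [33.1  1.9  2.9] F [-0.2 -0.5 -6. ]
turn deg [2.000e-02 2.342e+01 5.000e-02]
[ 0.08  0.02  1.71 -0.    1.42  1.52]
```

```bash
python3 -m creep '16 1 0 0 0 0 15;17 1 3 0 0 0 15;0 0 0 0 5.8 0 15;0 0 0 0 5.8 0 15;0 0 0 0 5.8 0 15;0 0 0 0 6 0 15;0 0 0 0 0 0 15;0 0 0 0 0 0 15'; python3 e.py 154
python3 - <<'E'
from h import *
for c,(x,y,X,Y) in dict(top=(165,145,300,265),scene=(335,85,480,225)).items():
    f=grab_frame(c); cv2.imwrite(f"pics/{c}2.png",cv2.resize(f["image"][y:Y,x:X,::-1],None,fx=4,fy=4,interpolation=2))
    print(c,[(np.round(d["xy"],1).tolist(),round(d["p"],2)) for t in ("shaft","shaft_seat","bore") for d in landmark_of(c,t)])
a=cv2.imread("pics/top2.png");b=cv2.imread("pics/scene2.png");h=560
a=cv2.copyMakeBorder(a,0,h-a.shape[0],0,0,0)
cv2.imwrite("pics/both2.png",cv2.resize(np.hstack([a[:, 300-300:540],b[:h]]),None,fx=.7,fy=.7))
st=get_state();r=R.from_rotvec(st["tool_rot"])
for n,l in(("tip",.1237),("seat",.0437)):
    P=st["tcp_pos"]+r.apply([0,0,l]); print(n,P.round(4),proj("top",P),proj("scene",P))
E
```

```text
clock: 7.4
tcp_pos: [0.5341, 0.1637, 0.2687]
tool_rot: [-3.044, -0.21, -0.624]
force: [-0.4, -0.6, -5.1]
opening: 0.24
grasp_force: 60.2
t 7.4 mm [ 0.3 -1.3 -0.1] F [-0.4 -0.6 -5.1]
turn deg [-0.01  0.15  0.04]
[ 0.07 -0.17  1.94  0.03  0.97  1.49]
top [([359.3, 194.6], 0.9), ([236.8, 214.4], 0.74), ([395.9, 279.1], 0.61), ([406.2, 274.0], 0.65), ([360.6, 188.9], 0.63), ([229.7, 220.6], 0.59), ([232.0, 209.1], 0.72)]
scene [([231.3, 213.0], 0.89), ([400.8, 164.0], 0.77), ([288.7, 257.6], 0.76), ([227.9, 239.5], 0.16), ([398.4, 127.6], 0.91), ([289.8, 230.7], 0.9), ([230.0, 186.7], 0.62), ([403.5, 178.4], 0.8)]
tip [0.5841 0.1707 0.1559] [233.97960157 212.48909771] [399.43983961 163.97968457]
seat [0.5527 0.1663 0.2293] [230.01940631 222.42877307] [395.3466394  129.69492205]
```

View pics/scene2.png

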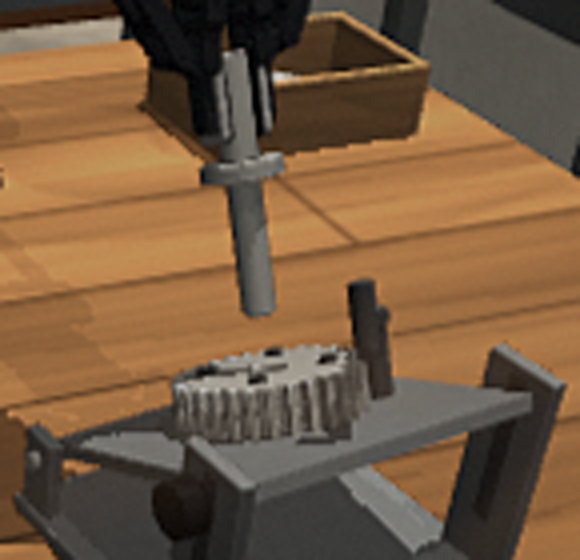

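The scene picture shows the shaft tip at (399.4,163), the collar at (395.4,129) and the gear's top centre at (401,176). All three match my predictions within about 1 px, so I'll start the insertion.

```bash
python3 -m creep '0 -1.3 13 0 0 0 15;0 0 13 0 0 0 15;0 0 4 0 0 0 15;0 0 4 0 0 0 15;0 0 3 0 0 0 15;0 0 0 0 0 0 15'; python3 e.py 117
```

```text
clock: 8.5
tcp_pos: [0.5495, 0.1672, 0.2349]
tool_rot: [-3.042, -0.21, -0.629]
force: [-0.6, 0.4, -5.7]
opening: 0.238
grasp_force: 60.4
t 8.5 mm [-0.8  0.  -0.3] F [-0.6  0.4 -5.7]
turn deg [-0.02 -0.05  0.04]
[ 0.07 -0.1   1.95  0.03  0.89  1.49]
```

```bash
python3 -m creep '-0.8 0 5 0 0 0 15;0 0 6 0 0 0 15;0 0 6 0 0 0 15;0 0 6 0 0 0 15;0 0 0 0 0 0 15'; python3 e.py 94
```

```text
clock: 9.0
tcp_pos: [0.5573, 0.1684, 0.2124]
tool_rot: [-3.043, -0.21, -0.626]
force: [-0.5, 0.0, -5.9]
opening: 0.242
grasp_force: 60.4
t 9.0 mm [ 0.9  0.1 -1.2] F [-0.5  0.  -5.9]
turn deg [-0.02  0.05  0.04]
[ 0.07 -0.05  1.95  0.03  0.84  1.49]
```

```bash
python3 -m creep '0.5 0 8 0 0 0 15;0 0 8 0 0 0 15;0 0 8 0 0 0 15;0 0 8 0 0 0 15;0 0 8 0 0 0 15;0 0 0 0 0 0 15'; python3 e.py 53
```

```text
clock: 9.6
tcp_pos: [0.5734, 0.1706, 0.1755]
tool_rot: [-3.043, -0.21, -0.626]
force: [-0.1, 0.3, -6.7]
opening: 0.244
grasp_force: 60.4
t 9.6 mm [ 0.5  0.1 -0.4] F [-0.1  0.3 -6.7]
turn deg [-0.03  0.08  0.04]
[0.08 0.04 1.94 0.04 0.76 1.49]
```

```bash
python3 -m creep '0 0 3 0 0 0 15;0 0 2 0 0 0 15;0 0 2 0 0 0 15;0 0 1 0 0 0 15;0 0 0 0 0 0 15'; python3 e.py 44
```

```text
clock: 10.1
tcp_pos: [0.5772, 0.1711, 0.17]
tool_rot: [-3.042, -0.21, -0.63]
force: [-0.7, -0.1, -6.0]
opening: 0.241
grasp_force: 60.4
t 10.1 mm [-0.7  0.1  2. ] F [-0.7 -0.1 -6. ]
turn deg [-0.02 -0.08  0.04]
[0.08 0.05 1.93 0.04 0.75 1.49]
```

```bash
python3 -m creep '0 0 1 0 0 0 15;0 0 1 0 0 0 15;0 0 1 0 0 0 15;0 0 0 0 0 0 15'; python3 e.py 44;python3 -m creep '0 0 1 0 0 0 15;0 0 1 0 0 0 15;0 0 0 0 0 0 15'; python3 e.py 44
```

```text
clock: 10.5
tcp_pos: [0.5783, 0.1713, 0.1671]
tool_rot: [-3.042, -0.21, -0.629]
force: [-0.8, 0.1, -5.8]
opening: 0.242
grasp_force: 60.4
t 10.5 mm [-0.6  0.1 -1.1] F [-0.8  0.1 -5.8]
turn deg [-0.02 -0.06  0.04]
[0.08 0.06 1.93 0.04 0.74 1.49]
clock: 10.8
tcp_pos: [0.5789, 0.1714, 0.1665]
tool_rot: [-3.042, -0.211, -0.629]
force: [-10.1, -2.0, 4.9]
opening: 0.243
grasp_force: 62.1
t 10.8 mm [-0.9  0.2 -1.9] F [-10.1  -2.    4.9]
turn deg [-0.01 -0.04  0.07]
[0.08 0.06 1.93 0.04 0.74 1.49]
```

```bash
python3 -m creep '0 0 1 0 0 0 15;0 0 0 0 0 0 15'; python3 -m creep '0 0 0 0 0 0 40;0 0 0 0 0 0 40;0 0 0 0 0 0 40;0 0 0 0 0 0 40;0 0 0 0 0 0 40'
python3 - <<'E'
from h import *
F=np.load("stand.npz")
f=grab_frame("scene"); g=grab_frame("top")
cv2.imwrite("pics/s3.png",np.hstack([cv2.resize(f["image"][85:225,335:480,::-1],(435,420),interpolation=2),cv2.resize(g["image"][145:265,165:285,::-1],(360,420),interpolation=2)]))
for c in ("scene","top"):
    for t in ("shaft_seat","keeper_peg"): print(c,t,[(np.round(d["xy"],1).tolist(),round(d["p"],2)) for d in landmark_of(c,t)])
    print(proj(c,F["bore"]),proj(c,F["peg"]))
E
```

```text
clock: 11.0
tcp_pos: [0.5789, 0.1715, 0.1664]
tool_rot: [-3.043, -0.212, -0.628]
force: [-18.9, -3.4, 13.3]
opening: 0.244
grasp_force: 63.2
clock: 11.5
tcp_pos: [0.5798, 0.1714, 0.1648]
tool_rot: [-3.042, -0.21, -0.631]
force: [0.1, 0.3, 0.5]
opening: 0.469
grasp_force: 0.0
scene shaft_seat [([290.4, 230.6], 0.8), ([401.8, 177.0], 0.77), ([187.4, 239.3], 0.66), ([229.8, 187.4], 0.56), ([424.6, 167.6], 0.15)]
scene keeper_peg [([424.5, 155.1], 0.65), ([348.6, 296.8], 0.18)]
[400.99943541 176.37589021] [425.51180878 155.31195244]
top shaft_seat [([359.9, 186.8], 0.9), ([404.1, 275.1], 0.8), ([236.5, 209.8], 0.57)]
top keeper_peg [([223.0, 173.1], 0.76), ([239.8, 200.4], 0.52)]
[234.8973575  209.77272554] [225.23805904 172.10886145]
```

View pics/s3.png

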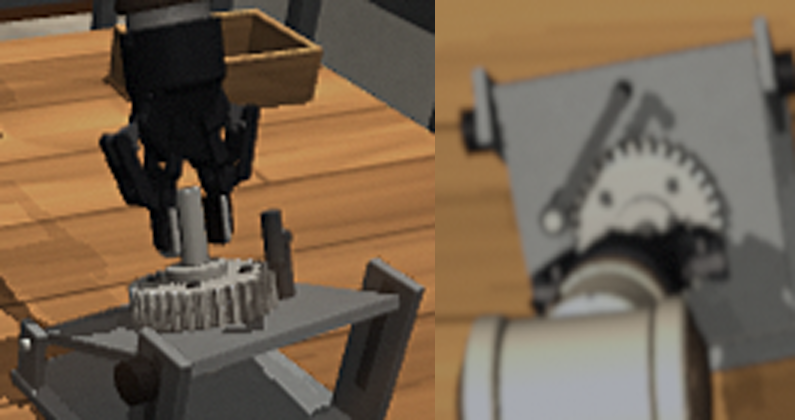

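The shaft is seated with its collar flat on the gear at scene crop (190,268). The peg hasn't moved. I'll retreat and shut the fingers above the stem.

```bash
python3 -m creep '0 0 -10 0 0 0 40;0 0 -15 0 0 0 40;0 0 -20 0 0 0 40;0 0 -20 0 0 0 40;0 0 0 0 0 0 0'
cat > k.py <<'E'
from h import *
import sys
s=np.load("stand.npz"); F=s["F"]; b=s["bore"]
st=get_state(); print("face coords",np.round(1000*F.T@(st["tcp_pos"]-b),1),"F face",np.round(F.T@st["force"],1))
delta(b+F@(np.array(eval(sys.argv[1]))/1000),F@np.diag([1,-1,-1]))
E
python3 k.py 130,-4,104
```

```text
clock: 12.4
tcp_pos: [0.5552, 0.1681, 0.2282]
tool_rot: [-3.04, -0.21, -0.64]
force: [1.0, -1.1, 0.4]
opening: 0.311
grasp_force: 0.0
face coords [3.400e+00 1.000e-01 1.083e+02] F face [ 1.  -1.2  0.1]
t 12.4 mm [126.6   4.2   5.3] F [ 1.  -1.1  0.4]
turn deg [-0.   -0.46  0.06]
[ 0.07 -0.08  1.94  0.03  0.87  1.49]
```

```bash
python3 -m creep '21 0.7 0 0 0 0 0;21 0.7 0 0 0 0 0;21 0.7 0 0 0 0 0;21 0.7 0 0 0 0 0;21 0.7 0 0 0 0 0;21 0.7 0 0 0 0 0;0 0 13 0 0 0 0;0 0 13 0 0 0 0;0 0 13 0 0 0 0;0 0 13 0 0 0 0;0 0 0 0 0 0 0'; python3 k.py 130,-4,54
python3 - <<'E'
from h import *
f=grab_frame("scene"); g=grab_frame("top")
cv2.imwrite("pics/s4.png",np.hstack([cv2.resize(f["image"][85:225,335:480,::-1],(435,420),interpolation=2),cv2.resize(g["image"][145:265,165:285,::-1],(360,420),interpolation=2)]))
E
```

```text
clock: 13.5
tcp_pos: [0.6879, 0.1823, 0.2222]
tool_rot: [-3.044, -0.21, -0.621]
force: [0.5, -0.3, 0.6]
opening: 0.0
grasp_force: 0.0
face coords [123.5  -4.   49.9] F face [ 0.7 -0.4  0.3]
t 13.5 mm [ 6.5  0.  -4.1] F [ 0.5 -0.3  0.6]
turn deg [-0.03  0.27  0.03]
[0.08 0.27 1.58 0.03 0.89 1.5 ]
```

View pics/s4.png

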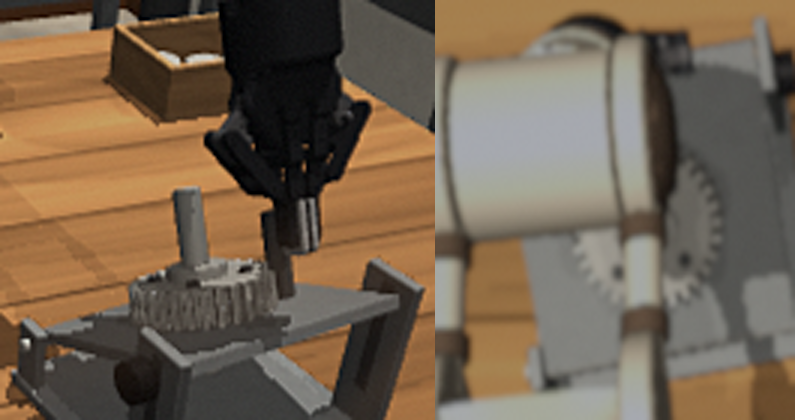

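```bash
python3 -m creep '-4 0 0 0 0 0 0;-4 0 0 0 0 0 0;-4 4 0 0 0 0 0;-4 4 0 0 0 0 0;-4 4 0 0 0 0 0;-4 3 0 0 0 0 0;-4 3 0 0 0 0 0'; python3 k.py 79,-30,52
```

```text
clock: 14.3
tcp_pos: [0.6671, 0.1602, 0.216]
tool_rot: [-3.042, -0.21, -0.634]
force: [4.8, -2.4, 0.9]
opening: 0.003
grasp_force: 1.8
face coords [ 99.4 -23.   53.6] F face [ 4.4 -3.  -0.9]
t 14.3 mm [-20.4   7.    1.5] F [ 4.8 -2.4  0.9]
turn deg [ 0.04 -0.21  0.03]
[0.04 0.21 1.66 0.05 0.86 1.45]
```

Contact is made and the keeper is moving. I'll keep pushing.

```bash
python3 -m creep '-5 2 0 0 0 0 0;-5 2 0 0 0 0 0;-5 2 0 0 0 0 0;-5 1 0 0 0 0 0;-5 2 0 0 0 0 0;-5 2 0 0 0 0 0;-5 1 0 0 0 0 0;-5 1 0 0 0 0 0;-5 1 0 0 0 0 0;-5 1 0 0 0 0 0;0 0 0 0 0 0 0'; python3 k.py 40,-38,52
```

```text
clock: 15.4
tcp_pos: [0.6222, 0.1399, 0.1949]
tool_rot: [-3.042, -0.21, -0.627]
force: [0.3, 0.5, -0.3]
opening: 0.0
grasp_force: 0.0
face coords [ 47.6 -37.   52.9] F face [ 0.2  0.4 -0.4]
t 15.4 mm [-7.6  1.   0.9] F [ 0.3  0.5 -0.3]
turn deg [-0.04  0.01  0.03]
[0.01 0.11 1.82 0.07 0.81 1.4 ]
```

```bash
python3 -m creep '-3 0 0 0 0 0 0;-3 0 0 0 0 0 0'; python3 -m creep '-2 0 0 0 0 0 0;-2 0 0 0 0 0 0';python3 k.py 36,-38,52
python3 - <<'E'
from h import *
f=grab_frame("scene")
cv2.imwrite("pics/s5.png",cv2.resize(f["image"][105:225,355:475,::-1],None,fx=4,fy=4,interpolation=2))
E
```

```text
clock: 15.6
tcp_pos: [0.6178, 0.1391, 0.1933]
tool_rot: [-3.042, -0.21, -0.631]
force: [0.6, -0.1, 0.4]
opening: 0.002
grasp_force: 0.5
clock: 15.8
tcp_pos: [0.6141, 0.1386, 0.1916]
tool_rot: [-3.042, -0.21, -0.631]
force: [3.7, -0.1, 0.7]
opening: 0.0
grasp_force: 2.4
face coords [ 38.8 -37.1  53.2] F face [ 3.6 -0.6 -0.8]
t 15.8 mm [-2.8  0.9  1.2] F [ 3.7 -0.1  0.7]
turn deg [-0.01 -0.11  0.04]
[0.01 0.09 1.84 0.07 0.8  1.4 ]
```

View pics/s5.png

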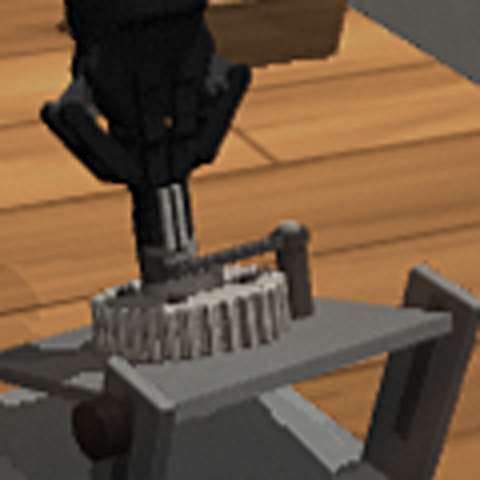

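The arm now lies across the collar, with the pivot at crop (290,235). I'll push it gently against its stop.

```bash
python3 -m creep '-2 0 0 0 0 0 0;-1 0 0 0 0 0 0;0 0 0 0 0 0 0'; python3 k.py 36,-38,52;  python3 -m creep '-1 0 0 0 0 0 0;-1 0 0 0 0 0 0;0 0 0 0 0 0 0';python3 k.py 36,-38,52
```

```text
clock: 16.15
tcp_pos: [0.6136, 0.1383, 0.1922]
tool_rot: [-3.04, -0.209, -0.64]
force: [10.9, 1.8, -1.1]
opening: 0.002
grasp_force: 4.1
face coords [ 38.6 -37.3  53.9] F face [ 9.7  0.3 -5.4]
t 16.15 mm [-2.6  0.7  1.9] F [10.9  1.8 -1.1]
turn deg [ 0.01 -0.47  0.01]
[0.01 0.09 1.85 0.07 0.79 1.4 ]
clock: 16.45
tcp_pos: [0.6132, 0.1381, 0.1927]
tool_rot: [-3.039, -0.209, -0.646]
force: [14.8, 2.4, -3.0]
opening: -0.001
grasp_force: 6.1
face coords [ 38.4 -37.6  54.5] F face [12.5  0.3 -8.7]
t 16.45 mm [-2.4  0.4  2.4] F [14.8  2.4 -3. ]
turn deg [ 0.04 -0.7   0.  ]
[0.01 0.08 1.85 0.07 0.79 1.4 ]
```

It is held firmly at the expected closed position. I'll back off and check.

```bash
python3 -m creep '5 0 0 0 0 0 0;8 0 0 0 0 0 0;0 0 -20 0 0 0 0;0 0 -25 0 0 0 0;0 0 -25 0 0 0 0;0 30 -10 0 0 0 0;0 30 -5 0 0 0 0;0 30 0 0 0 0 0;0 30 0 0 0 0 0;0 30 0 0 0 0 0;0 30 0 0 0 0 0;0 0 0 0 0 0 0;0 0 0 0 0 0 0'
python3 - <<'E'
from h import *
from fit import model
f=grab_frame("scene"); g=grab_frame("top")
cv2.imwrite("pics/s6.png",np.hstack([cv2.resize(f["image"][125:225,335:475,::-1],(420,300),interpolation=2),cv2.resize(g["image"][160:260,175:285,::-1],(330,300),interpolation=2)]))
p=np.load("stand.npz")["p"].copy()
for k in (0,.1):
    p[6]=k; print(k,[proj(c,model(p)[0]["peg"]).round(1).tolist() for c in("scene","top")])
for c in("scene","top"): print(c,[(np.round(d["xy"],1).tolist(),round(d["p"],2)) for d in landmark_of(c,"keeper_peg")])
E
```

```text
clock: 17.75
tcp_pos: [0.6125, -0.0435, 0.2723]
tool_rot: [-3.042, -0.208, -0.628]
force: [0.0, 0.2, -0.0]
opening: 0.001
grasp_force: 0.0
0 [[390.6, 157.0], [247.9, 203.6]]
0.1 [[393.5, 157.2], [246.8, 199.2]]
scene [([390.2, 156.7], 0.74), ([249.0, 302.1], 0.49)]
top [([245.6, 204.0], 0.7)]
```

View pics/s6.png

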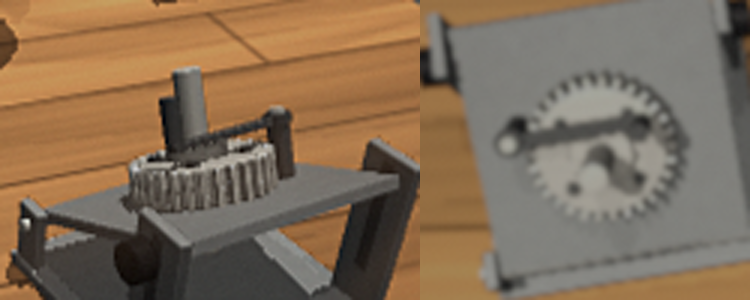

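The final picture shows the arm closed over the collar. The peg is at scene (390,157), which matches the zero angle, and the shaft is seated.

```bash
python3 -c "from rig import bot; print(bot.job_done())"
```

```text
the job is handed in; nothing more can be done
None
```

The collared shaft is seated in the gear with its collar flat, the keeper is swung closed against its stop, and the job was handed in at about 18 s without the robot touching the other shafts, the bevel gear or the tin.

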